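# Change the tube in the polarimeter

## Task

The measurement with the long steel-capped tube is finished: lift it out of the polarimeter's V-groove and lay it in the long nest of the white tube rack. Then lay the short tube with the blue caps in the open part of the groove, let go of it, and push it by its end along the groove, in under the hood, until it touches the end stop. The tubes are glass: set them down without dropping them, and leave the black-capped tube, the mortar, the beaker and the flasks where they are.

Things in the scene. Friction and masses are not known exactly. Their poses are not given: they have to be found in the camera images.
- polarimeter: Cream polarimeter, 570 mm long, 205 mm high. Origin on the bench under the middle of the open groove; +x along the V-groove to the stop, z up. A tube in the groove has its axis at y = 0, z = 0.140. Open part: from x = -0.125 (bulkhead 26 mm above the axis, then a dial of radius 56 mm) to x = +0.125. The deck beside the groove is 11 mm below the axis, to y = +-0.034.
- groove_mid (a point): On the axis of a tube lying in the groove, at the middle of the open part (140 mm above the bench); axes as polarimeter.
- stop (a point): Centre of the end stop's face, on the tube's axis, 170 mm from groove_mid along x; axes as polarimeter. A fixed hood (68 mm wide, its roof 26 mm above the axis) covers the last 45 mm of the groove before it, so a short tube that is home shows 75 mm of its length; tubes slide in under it with 4 mm to spare.
- tube_long_mid (a point): Centre of the finished tube: 222 mm long, glass 20 mm thick with a 30 mm by 20 mm steel cap at each end, 170 g; x along the tube. Lies in the open part of the groove at the start.
- tube_sample_mid (a point): Centre of the sample tube: 120 mm long, glass 20 mm thick with a 30 mm by 20 mm blue cap at each end, 110 g; x along the tube (either end may go first). Lies in one of the two short nests of the rack at the start.
- tube_other_mid (a point): Centre of another tube like the sample tube but with black caps, in the other short nest; leave it there.
- rack: Fixed white plastic tube rack, 280 by 140 mm; origin under its centre, on the bench, x along its V-shaped nests. Long nest: y = -0.04; two short nests end to end: y = +0.04, centres at x = -0.0685 and +0.0685. A tube lying in a nest has its axis 34 mm above the bench; the rack's top beside it is 11 mm below the axis, and low walls (33 mm high) close the nests' ends.
- long_nest (a point): Centre of the long tube when it lies in the long nest (34 mm above the bench); x along the nest. The nest is 230 mm long between its end walls, so the tube has 4 mm to spare at each end.
- mortar: White mortar bowl, 124 mm across, 66 mm high; origin under its centre.
- beaker: Plastic beaker, 90 mm across, 120 mm high; origin under its centre.
- flask_left: Conical flask with a funnel in its neck, 90 mm across, 190 mm high; origin under its centre.
- flask_right: A second such flask.
There are look-alikes about, which are no part of the job. What is shaped like the part that bears tube_sample_mid but purple or turquoise is not meant.

How it is judged:
On the way, in this order (a step that is already met when the one before it is completed fails the run):
1. the long tube lies in the long nest of the rack, let go (x of tube_long_mid in the frame of long_nest between -0.006 and 0.006 m and y of tube_long_mid in the frame of long_nest between -0.004 and 0.004 m and z of tube_long_mid in the frame of long_nest between -0.004 and 0.004 m and angle between the x axis of tube_long_mid and the x axis of long_nest, either way round below 0.05 rad and contact force between the fingers and tube_long below 0.1 N and linear speed of tube_long below 0.02 m/s), for 0.2 s.
2. the blue-capped tube lies in the groove, let go, its end still 15 mm or more short of the stop (y of tube_sample_mid in the frame of stop between -0.004 and 0.004 m and z of tube_sample_mid in the frame of stop between -0.004 and 0.004 m and angle between the x axis of tube_sample_mid and the x axis of stop, either way round below 0.05 rad and x of tube_sample_mid in the frame of stop between -0.245 and -0.075 m and contact force between the fingers and tube_sample below 0.1 N and linear speed of tube_sample below 0.02 m/s), for 0.2 s.
3. the blue-capped tube's end touches the stop (within 2.5 mm), the tube lying in the groove (y of tube_sample_mid in the frame of stop between -0.004 and 0.004 m and z of tube_sample_mid in the frame of stop between -0.004 and 0.004 m and angle between the x axis of tube_sample_mid and the x axis of stop, either way round below 0.05 rad and x of tube_sample_mid in the frame of stop above -0.0625 m), for 0.2 s.
At the end, for the whole second after the job is handed in: The long tube lies in the long nest (within 6 mm along it, 4 mm across and in height); the blue-capped tube lies in the groove (within 4 mm across and in height) with its end within 2.5 mm of the stop; all let go and at rest (all of step 1 and all of step 3 and contact force between the fingers and tube_sample below 0.1 N and linear speed of tube_sample below 0.02 m/s); the robot touches nothing.
It fails at once if the black-capped tube is moved by more than 15 mm (distance of tube_other_mid from where it was at the start of the episode above 0.015 m).
It fails at once if the mortar, the beaker or a flask is moved by more than 20 mm (distance of any of mortar, beaker, flask_left, flask_right from where it was at the start of the episode above 0.02 m).
It fails at once if a tube is dropped (falls faster than 0.55 m/s, as from 15 mm or more, with no finger on it) ((linear speed of tube_long above 0.55 m/s and contact force between the fingers and tube_long below 0.1 N) or (linear speed of tube_sample above 0.55 m/s and contact force between the fingers and tube_sample below 0.1 N)).
It also fails if it takes over 67 s, if anything falls off the work surface, if the arm or the gripper's body presses on something with over 40 N, if the wrist force passes 120 N, or if a joint passes its speed limit or range.

## Robot

A 7-joint arm with a two-finger parallel gripper is mounted at the origin on the work surface. World frame = base frame: x ahead of the robot, y to its left, z up, the work surface at z = 0. Lengths are in m, angles in rad, forces in N, time in s.
With the tool pointing down it reaches from about 0.425 to 0.8 m from the base axis. Payload 8.3 kg.
Tool frame: the origin (TCP) lies at the very end of the fingers, on their centre line; the grasp point (between the pads) lies arm.grip_depth behind it (arm.grip_depth is the distance from the TCP to the grasp point, in m); z points along the fingers, y is the line along which they close (so a half turn about z gives the same grasp; the last joint's range is limited). The gripper opens to 85 mm and grips with 20 to 120 N. Pads are 22 mm wide; open, the fingers measure 114 mm over their backs; the gripper's body (76 mm by 85 mm) begins 54 mm behind the grasp point. The pads swing forward as they close: fully open they stand 13 mm farther back than shut.
Start: joints at [1.162, 0.383, 0.016, 1.37, -0.006, 1.388, -0.046], TCP at [0.212, -0.588, 0.231] pointing down, gripper open.
Joint ranges: [-2.95, 2.95], [-0.25, 2.06], [-1.52, 1.56], [0.18, 2.33], [-1.44, 4.58], [0.02, 2.06], [-3.01, 3.01]. Speed limits (rad/s): [2.39, 2.39, 3.01, 3.01, 3.14, 3.14, 3.14].

## Interface

Orientations are given as a unit quaternion [x, y, z, w].
In Python, from workcell import arm gives the robot as it stands. The module is installed in compiled form; this text tells all that it offers. Calls block until the motion is done:
- arm.move_ptp(position, orientation): joint-space move of the TCP to a pose.
- arm.move_straight(position, ori=None, v=0.15, guard=None): straight line of the TCP; ori=None keeps the orientation; v is the mean speed in m/s. With guard (N) it stops when the force on the tool has changed by that much, and returns True; else False.
- arm.goto_joints(angles): joint-space move.
- arm.gripper_to(opening, grasp_force=None): finger opening in m; grasp_force is the grip in N (None keeps the last); returns when the fingers have stopped.
- arm.dwell(seconds).
- arm.ik(position, orientation): joint angles nearest the present ones, or None.
- arm.camera(name): name is "side" or "top" or "wrist"; returns (picture, depth): 400x640x3 uint8, red, green, blue; 400x640 float32, m along the optical axis (not along the pixel's ray), 0 where there is no reading.
- arm.calibration(name): a dict with "mtx" (3x3 intrinsics, pixels), "view" (4x4, takes a point from world to camera coordinates). Camera axes: x right, y down, z forward; pixel columns grow to the right and rows downward; lengths in m; the calibration is good to about 2 mm. A picture is of the moment at which its call begins: read the wrist's pose just before it. calibration takes no time and is no camera call; for the wrist camera it gives the pose at the moment of the call.
A pose or a line that the arm cannot do raises arm.IKError and nothing moves.
- arm.finish_job(): hands the job in; it is judged then, once.
Readings, each from a call of its own:
- arm.get_t(): time.
- arm.get_joints(): joint angles.
- arm.get_joint_vel(): joint speeds.
- arm.get_tau(): joint torques, N m.
- arm.get_tcp_pos(): TCP position.
- arm.get_tool_rot(): TCP orientation.
- arm.get_wrist_force(): force on the tool from outside, world axes, zero at the start.
- arm.get_torque(): the same for the moment, N m.
- arm.get_width(): finger opening in m.
- arm.get_gripper_force(): force on a finger pad.
Only numpy, scipy, OpenCV 4.12 (cv2) and the standard library are available. Lean on these libraries where they do the work, as an engineer would, in place of code of your own. Each camera call takes 0.05 s, during which the arm holds its last target. There are 200 camera calls.

## Working session

There is one attempt and no reset: what is moved stays moved. The work goes in short steps, each a Python script; the robot and the scene stay as the last script left them, time stands still between calls to the robot, and variables do not carry over. Pictures are saved under pics/ and viewed, at most 10 in all, crops included, and the job is handed in when it is done.

```bash
mkdir -p pics
python3 - <<'E'
from workcell import arm
import numpy as np,cv2
for n in("top","side"):
    p,d=arm.camera(n);c=arm.calibration(n)
    cv2.imwrite(f"pics/{n}0.png",p[:,:,::-1]);np.savez(f"{n}0.npz",p=p,d=d,**c)
    print(n,c["mtx"].tolist(),c["view"].round(3).tolist())
print(arm.grip_depth,arm.get_tool_rot(),arm.get_t())
E
```

```text
top [[473.49286758646895, 0.0, 318.26923100984345], [0.0, 473.49286758646895, 200.82450036692737], [0.0, 0.0, 1.0]] [[-0.028, -0.999, 0.018, 0.048], [-0.995, 0.026, -0.099, 0.516], [0.099, -0.021, -0.995, 1.275], [0.0, 0.0, 0.0, 1.0]]
side [[418.87310915464616, 0.0, 316.00425794343045], [0.0, 418.87310915464616, 201.96631297472322], [0.0, 0.0, 1.0]] [[-0.744, -0.669, -0.005, 0.399], [-0.399, 0.449, -0.799, 0.283], [0.536, -0.592, -0.601, 1.178], [0.0, 0.0, 0.0, 1.0]]
0.0187 [ 9.85083474e-01  1.72074733e-01 -1.72777136e-04 -8.97395864e-04] 0.1
```

View pics/top0.png

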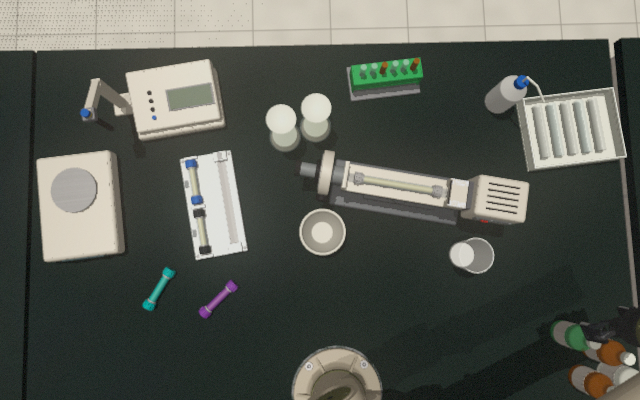

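View pics/side0.png

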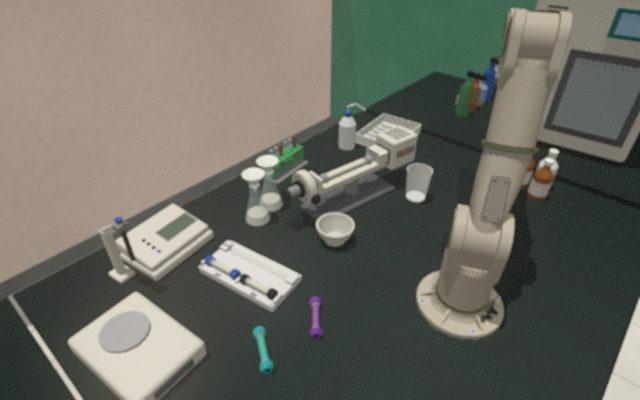

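```bash
cat > h.py <<'E'
import numpy as np,cv2
def cloud(f):
    z=np.load(f);K,V,d=z["mtx"],z["view"],z["d"]
    v,u=np.indices(d.shape)
    P=np.stack([(u-K[0,2])/K[0,0]*d,(v-K[1,2])/K[1,1]*d,d],-1)
    W=(P-V[:3,3])@V[:3,:3]; W[d==0]=np.nan
    return z["p"],W
def ray(f,u,v,h):
    z=np.load(f);K,V=z["mtx"],z["view"];R=V[:3,:3]
    r=R.T@np.array([(u-K[0,2])/K[0,0],(v-K[1,2])/K[1,1],1]);c=-R.T@V[:3,3]
    return c+r*(h-c[2])/r[2]
E
python3 - <<'E'
from h import *
p,W=cloud("top0.npz")
for n,(u,v) in dict(blue_end1=(192,164),blue_end2=(197,200),blackmid=(201,230),rackC=(213,205),longn=(229,203),tubemid=(397,185),mortar=(322,232),beaker=(472,256),bench=(270,300)).items(): print(n,W[v,u].round(4))
hsv=cv2.cvtColor(p,cv2.COLOR_RGB2HSV)
m=cv2.inRange(hsv,(105,120,50),(125,255,255));m[:,:150]=0;m[:,250:]=0
n,l,s,c=cv2.connectedComponentsWithStats(m);print(s.tolist(),c.round(1).tolist())
# rack top & tube points
h=W[...,2]; np.set_printoptions(precision=4,suppress=True)
q=W[150:262,175:250].reshape(-1,3);q=q[(q[:,2]>.012)&(q[:,2]<.06)]
r=cv2.minAreaRect(q[:,:2].astype(np.float32)*1000);print("rack rect",r, np.histogram(q[:,2],bins=16,range=(.01,.06)))
q=W[160:205,342:452].reshape(-1,3);q=q[(q[:,2]>.135)&(q[:,2]<.162)]
print(len(q),np.histogram(q[:,2],bins=14,range=(.1,.17)))
print("pol",cv2.minAreaRect(q[:,:2].astype(np.float32)*1000))
a=cv2.resize(p[148:265,170:255],None,fx=6,fy=5.1,interpolation=cv2.INTER_CUBIC)
a=cv2.resize(p[150:262,170:255],(425,560),interpolation=cv2.INTER_CUBIC)
cv2.imwrite("pics/rackcrop.png",a[:,:,::-1])
b=cv2.resize(p[145:230,300:460],(800,425),interpolation=cv2.INTER_CUBIC)
cv2.imwrite("pics/polcrop.png",b[:,:,::-1])
E
```

```text
blue_end1 [0.6235 0.3735 0.0489]
blue_end2 [0.5253 0.3602 0.0488]
blackmid [0.4448 0.3511 0.0434]
rackC [0.5129 0.3222 0.0258]
longn [0.5181 0.2799 0.018 ]
tubemid [ 0.5393 -0.1607  0.1496]
mortar [0.4318 0.0262 0.0101]
beaker [ 0.3542 -0.3883  0.0039]
bench [0.2507 0.1732 0.0043]
[[0, 0, 640, 400, 255861], [152, 116, 4, 3, 9], [186, 160, 10, 8, 62], [191, 196, 11, 8, 68]] [[319.6, 199.5], [153.7, 117.1], [190.2, 163.0], [196.1, 199.4]]
rack rect ((517.2599487304688, 322.3070068359375), (281.3703308105469, 141.0956268310547), 9.081000328063965) (array([  16,  112,  403, 1195, 1625,  699,  165,  177,  151,  175,  214,
        200,  110,   33,    6,    0]), array([0.01  , 0.0131, 0.0163, 0.0194, 0.0225, 0.0256, 0.0287, 0.0319,
       0.035 , 0.0381, 0.0412, 0.0444, 0.0475, 0.0506, 0.0537, 0.0569,
       0.06  ]))
861 (array([  0,   0,   0,   0,   0,   0,   0,  31,  92, 321, 326,  78,  13,
         0]), array([0.1  , 0.105, 0.11 , 0.115, 0.12 , 0.125, 0.13 , 0.135, 0.14 ,
       0.145, 0.15 , 0.155, 0.16 , 0.165, 0.17 ]))
pol ((544.0327758789062, -156.27940368652344), (275.35784912109375, 65.87423706054688), 79.35218048095703)
```

View pics/rackcrop.png

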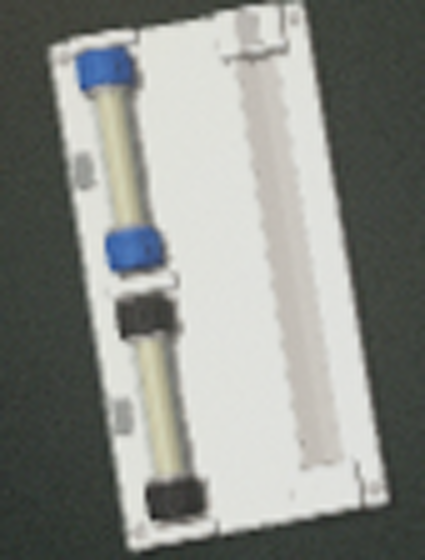

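View pics/polcrop.png

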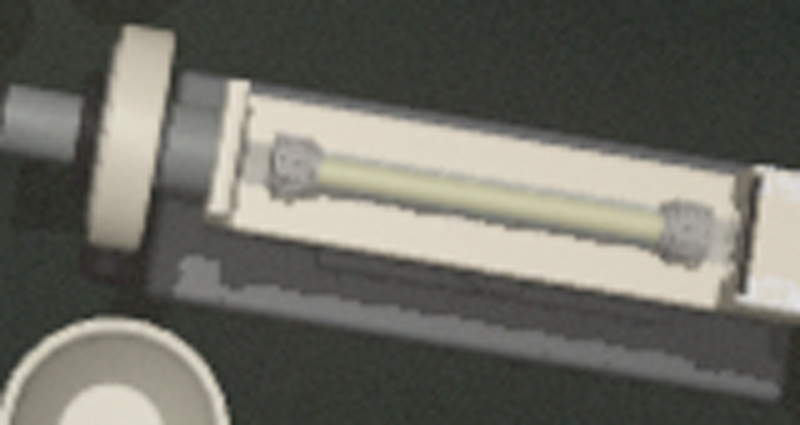

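Candidates for the sample tube: the blue caps at (190,163) and (196,199) in the rack, turquoise (158,289) and purple (218,300) on the bench. Only the one in the rack's short nest has blue caps, and the crop confirms it. The black-capped tube is at (201,230). The long steel-capped tube runs from (359,178) to (437,192) in the groove, with the hood and stop to its right at u≈455. The empty long nest is at (229,203).

```bash
cat >> h.py <<'E'
from scipy.spatial.transform import Rotation as Rn
def quat(a):  # tool down, tool x at heading a
    c,s=np.cos(a),np.sin(a)
    return Rn.from_matrix([[c,s,0],[s,-c,0],[0,0,-1]]).as_quat()
E
python3 - <<'E'
from h import *
from workcell import arm
np.set_printoptions(precision=4,suppress=True)
for f in("top0.npz","side0.npz"):
    p,W=cloud(f)
    c=np.array([.517,.322]);q=W.reshape(-1,3);q=q[(abs(q[:,0]-.517)<.17)&(abs(q[:,1]-.322)<.11)]
    s=q[(q[:,2]>.013)&(q[:,2]<.055)];print(f,"rack",cv2.minAreaRect(s[:,:2].astype(np.float32)*1000))
    q=W.reshape(-1,3);x=-np.array([.185,.983]);n=np.array([-x[1],x[0]]);o=np.array([.5393,-.1607])
    a=(q[:,:2]-o)@x;b=(q[:,:2]-o)@n
    s=q[(abs(a)<.085)&(abs(b)<.016)&(q[:,2]>.14)&(q[:,2]<.165)]
    l=cv2.fitLine(s[:,:2].astype(np.float32),cv2.DIST_L2,0,1e-4,1e-4).ravel();print("tube",l,len(s),np.median(s[:,2]),"deg",np.degrees(np.arctan2(l[1],l[0])))
    for lo,hi in((-.14,.14),):
        s=(abs(b)<.006)&(q[:,2]>.145)&(q[:,2]<.17)&(abs(a)<.135);print("ends",np.sort(a[s])[[0,2,5,-6,-3,-1]])
for u,v in((359.4,178.4),(437.4,191.6)): print(ray("top0.npz",u,v,.15))
for u,v in((190.2,163),(196.1,199.4)): print(ray("top0.npz",u,v,.044))
for a in (80,-100,9,189): # reach of every pose
    for P in((.54,-.157,.133),(.54,-.157,.3),(.523,.283,.027),(.577,.37,.027)):
        j=arm.ik(P,quat(np.radians(a)));print(a,P,None if j is None else np.array(j))
E
```

```text
top0.npz rack ((517.2599487304688, 322.3070068359375), (281.3703308105469, 141.0956268310547), 9.081000328063965)
tube [ 0.1934  0.9811  0.5421 -0.161 ] 531 0.14932944136520945 deg 78.847786
ends [-0.135  -0.1339 -0.1325  0.1326  0.1341  0.1348]
side0.npz rack ((513.5540771484375, 321.9593505859375), (283.6229248046875, 145.2931671142578), 8.612117767333984)
tube [ 0.1968  0.9804  0.5347 -0.1592] 197 0.14901580646785326 deg 78.648415
ends [-0.1321 -0.1291 -0.1085  0.1094  0.1235  0.1302]
[ 0.5582 -0.0672  0.15  ]
[ 0.52   -0.2611  0.15  ]
[0.6273 0.3795 0.044 ]
[0.5275 0.3638 0.044 ]
80 (0.54, -0.157, 0.133) [ 0.6065  0.3579 -0.4729  1.6655  0.1749  1.1604 -0.0852]
80 (0.54, -0.157, 0.3) [ 0.6126  0.2608 -0.4854  1.4068  0.1209  1.5035 -0.0414]
80 (0.523, 0.283, 0.027) [ 0.0568  0.6541 -0.8315  1.66    0.5378  1.0713 -1.1122]
80 (0.577, 0.37, 0.027) [-0.1284  0.8097 -0.7864  1.384   0.5857  1.1869 -1.1512]
-100 (0.54, -0.157, 0.133) [-0.6967  0.7081  1.3608  1.7206 -0.7161  1.3208 -2.5035]
-100 (0.54, -0.157, 0.3) [-0.7064  0.4934  1.3676  1.4627 -0.4823  1.5708 -2.6815]
-100 (0.523, 0.283, 0.027) [ 0.2891  0.9397 -1.2925  1.6509  0.9372  1.2992  1.7862]
-100 (0.577, 0.37, 0.027) [ 0.0778  1.0861 -1.2968  1.3737  1.0367  1.4267  1.7787]
9 (0.54, -0.157, 0.133) [ 0.5056  0.3405 -0.345   1.6701  0.1239  1.1525 -1.2852]
9 (0.54, -0.157, 0.3) [ 0.5043  0.2455 -0.3461  1.4118  0.0828  1.4986 -1.2519]
9 (0.523, 0.283, 0.027) [ 0.0795  0.6697 -0.8679  1.659   0.5659  1.0829 -2.3703]
9 (0.577, 0.37, 0.027) [-0.0929  0.8373 -0.8553  1.3821  0.6426  1.2099 -2.4213]
189 (0.54, -0.157, 0.133) [ 0.7351  0.3898 -0.6412  1.6598  0.2489  1.175   1.7611]
189 (0.54, -0.157, 0.3) [ 0.7227  0.2825 -0.6319  1.4018  0.1657  1.5105  1.8278]
189 (0.523, 0.283, 0.027) [ 0.104   0.6881 -0.908   1.658   0.5977  1.0966  0.7504]
189 (0.577, 0.37, 0.027) [-0.0885  0.841  -0.864   1.3819  0.6499  1.213   0.7163]
```

```bash
cat > go.py <<'E'
from h import *
from workcell import arm
np.set_printoptions(precision=4,suppress=True)
def snap(n):
    c=arm.calibration("wrist");p,d=arm.camera("wrist")
    cv2.imwrite(f"pics/{n}.png",p[:,:,::-1]);np.savez(f"{n}.npz",p=p,d=d,**c)
E
python3 - <<'E'
from go import *
arm.gripper_to(.05)
arm.move_ptp((.540,-.164,.33),quat(np.radians(78.8)))
print(arm.get_t(),arm.get_joints(),arm.get_tcp_pos());snap("w1")
print(arm.calibration("wrist"))
E
```

```text
2.5083 [ 0.6109  0.261  -0.4719  1.3406  0.1181  1.5683 -0.0465] [ 0.5395 -0.1659  0.3295]
{'mtx': array([[287.9095,   0.    , 317.0979],
       [  0.    , 287.9095, 197.1633],
       [  0.    ,   0.    ,   1.    ]]), 'view': array([[ 0.9803, -0.1974, -0.0003, -0.5605],
       [-0.1907, -0.9472,  0.2579, -0.1125],
       [-0.0512, -0.2527, -0.9662,  0.4592],
       [ 0.    ,  0.    ,  0.    ,  1.    ]])}
```

View pics/w1.png

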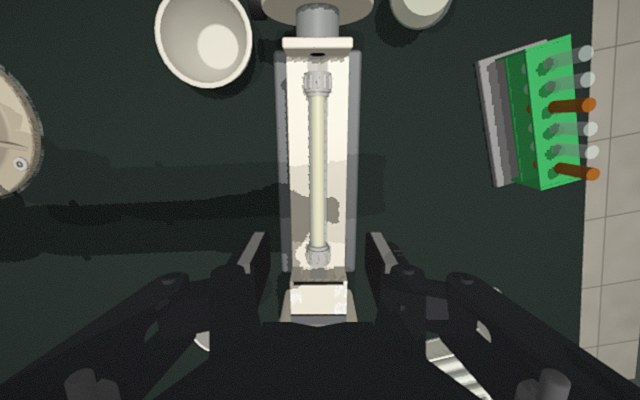

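The wrist picture shows the long tube from (317,70) to (318,268), the bulkhead's front edge at v≈48 and the hood's front edge at v≈282.

Run:
```python
from go import *
p,W=cloud("w1.npz")
q=W[55:275,300:335].reshape(-1,3)
q=q[(q[:,2]>.143)&(q[:,2]<.16)]
l=cv2.fitLine(q[:,:2].astype(np.float32),cv2.DIST_L2,0,1e-4,1e-4).ravel();x=-l[:2]*np.sign(l[1]);print("line",l,np.degrees(np.arctan2(-x[1],-x[0])),len(q))
o=l[2:];a=(q[:,:2]-o)@x;s=np.sort(a);print("ends",s[[0,5,20,-20,-5,-1]],"mid",o+x*(s[5]+s[-5])/2, np.percentile(q[:,2],[5,50,95]))
for n,u,v,h in(("capU",317,82,.155),("capL",317,256,.155),("bulk",318,48,.166),("hood",318,282,.166)):
    r=ray("w1.npz",u,v,h);print(n,r,"along",(r[:2]-o)@x,"across",(r[:2]-o)@[-x[1],x[0]])
c=W[:,310:326,2];m=np.nanmedian(c,1);print([(v,round(float(m[v]),3)) for v in list(range(34,60,2))+list(range(264,300,2))])
a=cv2.resize(p[30:300,255:380],(278,600),interpolation=cv2.INTER_CUBIC)
# deck edges
d=W[100:240,280:358].reshape(-1,3);d=d[(d[:,2]>.122)&(d[:,2]<.136)];print("deck",np.percentile((d[:,:2]-o)@[-x[1],x[0]],[0.5,99.5]),np.median(d[:,2]))
```

```text
line [ 0.1947  0.9809  0.5421 -0.1527] 78.77443 3606
ends [-0.1013 -0.101  -0.1003  0.1197  0.1333  0.134 ] mid [ 0.5389 -0.1685] [0.1445 0.1495 0.1549]
capU [ 0.5588 -0.0639  0.155 ] along -0.09034145943262596 across -0.0008606577499379079
capL [ 0.52   -0.2564  0.155 ] along 0.1060760766276478 across -0.0014722215756518876
bulk [ 0.5656 -0.0352  0.166 ] along -0.11978858709498813 across 0.0002060037181686109
hood [ 0.5155 -0.2847  0.166 ] along 0.13463208645538752 across -0.0003581805201481267
[(34, 0.162), (36, 0.162), (38, 0.166), (40, 0.166), (42, 0.166), (44, 0.167), (46, 0.166), (48, 0.165), (50, 0.159), (52, 0.15), (54, 0.144), (56, 0.133), (58, 0.125), (264, 0.154), (266, 0.154), (268, 0.126), (270, 0.126), (272, 0.126), (274, 0.126), (276, 0.126), (278, 0.125), (280, 0.164), (282, 0.168), (284, 0.168), (286, 0.166), (288, 0.167), (290, 0.167), (292, 0.166), (294, 0.166), (296, 0.166), (298, 0.167)]
deck [-0.0338  0.0338] 0.12942439207544668
```

Run:
```python
from go import *
print(arm.get_tcp_pos(),arm.get_t())
Q=quat(np.radians(78.78))
arm.move_straight((.5403,-.1615,.17),Q,v=.12);print(arm.get_tcp_pos())
print(arm.move_straight((.5403,-.1615,.133),v=.05,guard=8));arm.dwell(.1);print(arm.get_tcp_pos(),arm.get_wrist_force())
arm.gripper_to(.0,30);print(arm.get_width(),arm.get_gripper_force(),arm.get_tcp_pos(),arm.get_wrist_force())
arm.move_straight((.5403,-.1615,.30),v=.12);arm.dwell(.1)
print(arm.get_width(),arm.get_tcp_pos(),arm.get_wrist_force(),arm.get_t());snap("w2")
```

```text
[ 0.5395 -0.1658  0.3295] 2.5583
[ 0.5408 -0.1616  0.1708]
False
[ 0.5406 -0.1616  0.1334] [-0.6896 -0.277   0.1356]
0.018869536868811983 31.28461003303528 [ 0.5409 -0.1616  0.1334] [ 2.6517 -0.2778  0.982 ]
0.01858860316412672 [ 0.54   -0.1615  0.2992] [-0.3048 -1.0592 -2.1968] 7.05
```

View pics/w2.png

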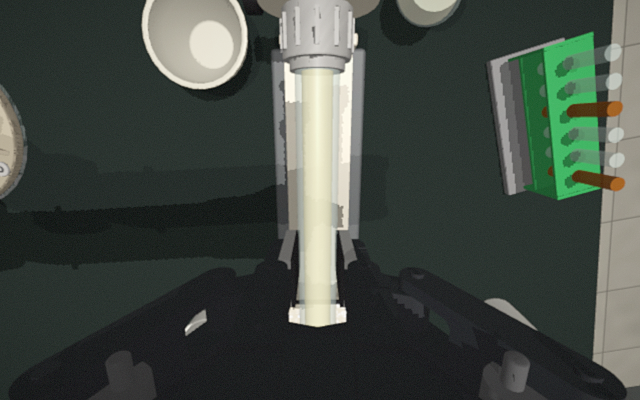

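The long tube is held: glass along u≈318, inner edge of its far cap at v≈66, groove below empty. I'll measure how far off centre it is gripped, and shoot the rack on the way.

Run:
```python
from go import *
p,W=cloud("w2.npz");T=np.array([.54,-.1615]);a=np.radians(78.78);u=np.array([np.cos(a),np.sin(a)]);n=np.array([-u[1],u[0]])
for v in list(range(0,10,2))+list(range(52,84,3))+[100,150,200,250]:
    r=W[v,290:350];i=np.nanargmax(r[:,2]);k=(r[:,2]>.295);print(v,r[i].round(4),"along %.4f"%((r[i,:2]-T)@u),"across %.4f"%np.nanmean((r[k,:2]-T)@n))
# go toward the rack with heading 189, high, stop short of it on -y side
arm.move_ptp((.535,.20,.33),quat(np.radians(189)));arm.dwell(.1)
print(arm.get_tcp_pos(),arm.get_joints(),arm.get_t());snap("w3")
```

```text
0 [ 0.5629 -0.0557  0.3218] along 0.1083 across 0.0008
2 [ 0.5639 -0.0566  0.3219] along 0.1076 across 0.0005
4 [ 0.558  -0.0562  0.3223] along 0.1068 across 0.0001
6 [ 0.5596 -0.0574  0.3229] along 0.1059 across 0.0001
8 [ 0.5594 -0.0582  0.3234] along 0.1051 across 0.0001
52 [ 0.5544 -0.0718  0.322 ] along 0.0908 across 0.0000
55 [ 0.5595 -0.0736  0.3209] along 0.0900 across 0.0000
58 [ 0.5556 -0.0736  0.3193] along 0.0893 across 0.0000
61 [ 0.5573 -0.0751  0.3198] along 0.0881 across -0.0000
64 [ 0.5575 -0.0761  0.3191] along 0.0871 across 0.0008
67 [ 0.5518 -0.076   0.3185] along 0.0861 across 0.0008
70 [ 0.5583 -0.0782  0.317 ] along 0.0853 across 0.0008
73 [ 0.5561 -0.0789  0.3169] along 0.0842 across 0.0011
76 [ 0.5551 -0.0798  0.3169] along 0.0830 across 0.0011
79 [ 0.5557 -0.0812  0.3173] along 0.0818 across 0.0010
82 [ 0.5535 -0.0819  0.3177] along 0.0807 across 0.0011
100 [ 0.5554 -0.0893  0.3173] along 0.0738 across 0.0011
150 [ 0.5481 -0.1087  0.3177] along 0.0534 across 0.0011
200 [ 0.5454 -0.1311  0.3167] along 0.0309 across 0.0011
250 [ 0.5308 -0.1475  0.3286] along 0.0119 across -0.0000
[0.5357 0.1983 0.3297] [ 0.2524  0.3634 -0.9132  1.3082  0.2857  1.6043  1.1058] 8.5583
```

View pics/w3.png

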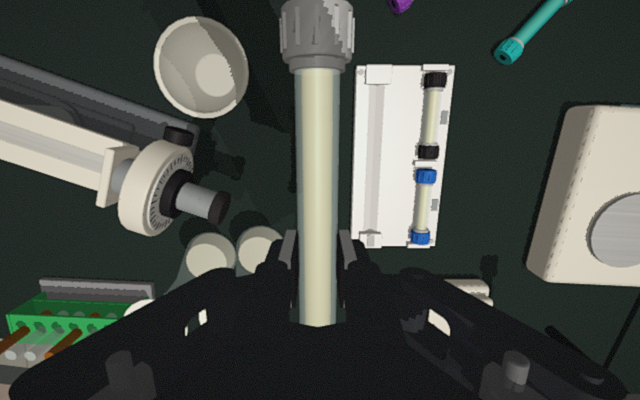

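The rack is fully in view: corners near (357,65), (453,65), (352,246), (436,248), with the long nest empty along u≈375 and the blue caps at (426,176) and (420,237). The held tube is clear of everything.

Run:
```python
from go import *
p,W=cloud("w3.npz")
q=W[50:262,345:470].reshape(-1,3);q=q[(q[:,2]>.013)&(q[:,2]<.055)]
r=cv2.minAreaRect(q[:,:2].astype(np.float32)*1000);print("rack",r)
hsv=cv2.cvtColor(p,cv2.COLOR_RGB2HSV)
m=cv2.inRange(hsv,(105,120,50),(125,255,255));m[:160]=0;m[260:]=0;m[:,:400]=0;m[:,460:]=0
n,l,s,c=cv2.connectedComponentsWithStats(m)
print(s.tolist());E=[ray("w3.npz",*k,.044) for k in c[1:]];print(np.array(E),np.mean(E,0))
# wall top faces (z~.033) inner edges on long nest: height profile along nest
a=np.radians(9.08);x=np.array([np.cos(a),np.sin(a)]);y=np.array([-x[1],x[0]]);C=np.array([.5173,.3223])
P=W[50:262,345:470].reshape(-1,3);A=(P[:,:2]-C)@x;B=(P[:,:2]-C)@y
for lo in np.arange(-.148,.149,.004):
    k=(A>=lo)&(A<lo+.004)&(abs(B+.04)<.006)
    if abs(lo)>.1: print("%.3f"%lo,k.sum(),np.nanmedian(P[k,2]) if k.any() else None)
k=abs(A)<.09
for lo in np.arange(-.074,-.006,.004):
    kk=k&(B>=lo)&(B<lo+.004);print("B%.3f"%lo,np.nanmedian(P[kk,2]) if kk.any() else None)
```

```text
rack ((514.4627685546875, 325.5339660644531), (280.2266845703125, 141.02064514160156), 8.872200965881348)
[[0, 0, 640, 400, 255528], [416, 169, 20, 15, 266], [411, 229, 19, 16, 206]]
[[0.5258 0.3632 0.044 ]
 [0.6252 0.3788 0.044 ]] [0.5755 0.371  0.044 ]
-0.148 0 None
-0.144 16 0.03294770481838444
-0.140 24 0.033651714515441966
-0.136 25 0.03331853824488237
-0.132 25 0.033170466713187
-0.128 27 0.03327672684211318
-0.124 26 0.03346552757594207
-0.120 32 0.031749801494744496
-0.116 21 0.018363353029554805
-0.112 21 0.01824080262047115
-0.108 23 0.0181743972759206
-0.104 22 0.01855693858579923
0.100 15 0.018746278552765623
0.104 15 0.018260064627970033
0.108 15 0.01832890108186021
0.112 38 0.029334725410218594
0.116 19 0.0340891092181479
0.120 15 0.03392219996713375
0.124 15 0.033970384577603624
0.128 16 0.03439534216160462
0.132 17 0.03429545232749057
0.136 2 0.03260686575853813
0.140 0 None
0.144 0 None
0.148 0 None
B-0.074 0.0005676887326331551
B-0.070 0.001989790137337394
B-0.066 0.02363555984778925
B-0.062 0.023666199406086157
B-0.058 0.02360081634507339
B-0.054 0.02357888833243585
B-0.050 0.023451174839938624
B-0.046 0.021398992608570644
B-0.042 0.018692269057535574
B-0.038 0.017006318466889787
B-0.034 0.019553328020635214
B-0.030 0.022479044135378285
B-0.026 0.0235236146550696
B-0.022 0.02370155093898271
B-0.018 0.02349605811671861
B-0.014 0.023603967023173206
B-0.010 0.02370641838141983
```

Run:
```python
from go import *
Q=quat(np.radians(188.97));X,Y=.5199,.2843
arm.move_straight((X,Y,.10),Q,v=.15)
arm.move_straight((X,Y,.050),v=.08);arm.dwell(.2);print(arm.get_tcp_pos(),arm.get_wrist_force())
g=arm.move_straight((X,Y,.0262),v=.03,guard=4);f=arm.get_wrist_force();arm.dwell(.1)
print(g,arm.get_tcp_pos(),f,arm.get_wrist_force(),arm.get_t())
```

```text
[0.5202 0.2845 0.0506] [-0.6558 -0.9346 -1.5375]
True [0.5196 0.284  0.0274] [-0.8434 -1.4757  5.4135] [ 0.8276 -0.802   5.5629] 12.175
```

Run:
```python
from go import *
Q=quat(np.radians(188.97))
arm.gripper_to(.045);print(arm.get_wrist_force())
arm.move_straight((.5196,.2841,.13),v=.15)
arm.move_straight((.5767,.372,.23),v=.2);arm.dwell(.1);snap("w4");print(arm.get_tcp_pos(),arm.get_t())
```

```text
[ 0.6499 -0.1838  0.5803]
[0.5765 0.3709 0.229 ] 14.4167
```

View pics/w4.png

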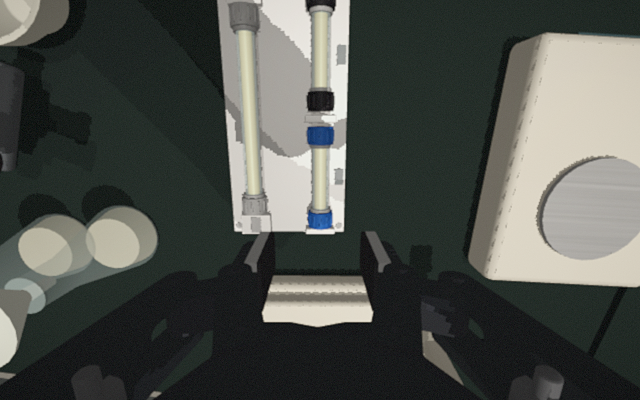

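The long tube lies in its nest: caps at (244,15) and (256,206), glass between them. The blue caps are at (320,135) and (320,219), the black cap at (320,100). I'll check the seating numerically and measure the blue tube.

Run:
```python
from go import *
p,W=cloud("w4.npz")
q=W[0:240,225:275].reshape(-1,3);q=q[(q[:,2]>.038)&(q[:,2]<.06)]
l=cv2.fitLine(q[:,:2].astype(np.float32),cv2.DIST_L2,0,1e-4,1e-4).ravel();x=l[:2]*np.sign(l[0]);print("long line",l,np.degrees(np.arctan2(x[1],x[0])))
A=(q[:,:2]-[.5219,.2846])@x;print(np.sort(A)[[0,10,-10,-1]])
for lo in np.arange(-.12,.12,.02): k=(A>lo)&(A<lo+.02);print("%.2f %.4f"%(lo,np.percentile(q[k,2],90) if k.any() else 0),end=" ")
q=W[122:235,305:336].reshape(-1,3);q=q[(q[:,2]>.038)&(q[:,2]<.06)]
l=cv2.fitLine(q[:,:2].astype(np.float32),cv2.DIST_L2,0,1e-4,1e-4).ravel();x=l[:2]*np.sign(l[0]);print("\nblue line",l,np.degrees(np.arctan2(x[1],x[0])))
A=np.sort((q[:,:2]-l[2:])@x);print(A[[0,5,-5,-1]],"mid",l[2:]+x*(A[5]+A[-5])/2,np.percentile(q[:,2],[50,90]))
hsv=cv2.cvtColor(p,cv2.COLOR_RGB2HSV)
m=cv2.inRange(hsv,(105,120,50),(125,255,255));m[:120]=0;m[235:]=0;m[:,:300]=0;m[:,345:]=0
n,_,s,c=cv2.connectedComponentsWithStats(m);E=[ray("w4.npz",*k,.045) for k in c[1:]];print(s.tolist(),np.array(E))
```

```text
long line [0.9881 0.154  0.5088 0.2849] 8.857474
[-0.1124 -0.1122  0.1087  0.109 ]
-0.12 0.0493 -0.10 0.0486 -0.08 0.0446 -0.06 0.0446 -0.04 0.0446 -0.02 0.0447 0.00 0.0448 0.02 0.0446 0.04 0.0447 0.06 0.0448 0.08 0.0493 0.10 0.0493 
blue line [0.988  0.1544 0.5731 0.3747] 8.883226
[-0.0568 -0.0567  0.0624  0.0629] mid [0.5759 0.3751] [0.0443 0.0488]
[[0, 0, 640, 400, 255195], [307, 127, 27, 18, 449], [308, 210, 24, 19, 356]] [[0.5261 0.3668 0.045 ]
 [0.6246 0.382  0.045 ]]
```

Run:
```python
from go import *
Q=quat(np.radians(188.9));X,Y=.5765,.3735
arm.move_straight((X,Y,.07),Q,v=.15)
print(arm.move_straight((X,Y,.027),v=.06,guard=8));arm.dwell(.1);print(arm.get_tcp_pos())
arm.gripper_to(0,30);print(arm.get_width(),arm.get_gripper_force(),arm.get_wrist_force())
arm.move_straight((X,Y,.30),v=.15)
print(arm.get_width())
Q=quat(np.radians(78.78));X,Y=.5412,-.1595
arm.move_ptp((X,Y,.30),Q);arm.move_straight((X,Y,.20),v=.12)
arm.move_straight((X,Y,.155),v=.06);arm.dwell(.2);print(arm.get_tcp_pos(),arm.get_wrist_force(),arm.get_width(),arm.get_t())
g=arm.move_straight((X,Y,.1325),v=.03,guard=4);f=arm.get_wrist_force();arm.dwell(.1)
print(g,arm.get_tcp_pos(),f,arm.get_wrist_force(),arm.get_width(),arm.get_t())
```

```text
False
[0.5768 0.3738 0.0276]
0.018440626631412424 30.19373059272766 [-0.4634 -0.2415  2.9141]
0.018708967276158443
[ 0.5415 -0.1595  0.1554] [ 0.3779  0.4853 -1.3937] 0.018740425518074536 22.925
True [ 0.5412 -0.1595  0.1335] [2.0857 0.5639 2.6735] [ 2.9183 -1.6786  4.2278] 0.01858854989681596 23.7
```

Run:
```python
from go import *
arm.gripper_to(.045)
arm.move_straight((.5412,-.1595,.235),v=.2)
x=np.array([-.1947,-.9809]);b=np.array([.5412,-.1595])-.090*x
arm.gripper_to(0)
arm.dwell(.1);snap("w5");print(arm.get_t())
p,W=cloud("w5.npz");q=W[0:330,280:350].reshape(-1,3);o=np.array([.5412,-.1595]);A=(q[:,:2]-o)@x;B=(q[:,:2]-o)@[-x[1],x[0]]
k=(q[:,2]>.143)&(q[:,2]<.16)&(abs(B)<.02)
for lo in np.arange(-.13,.06,.01):
    kk=k&(A>lo)&(A<lo+.01);print("%.2f n%d %.4f %.4f"%(lo,kk.sum(),*( (np.percentile(q[kk,2],90),B[kk].mean()) if kk.any() else (0,0))))
```

```text
25.3833
-0.13 n432 0.1585 -0.0000
-0.12 n0 0.0000 0.0000
-0.11 n0 0.0000 0.0000
-0.10 n0 0.0000 0.0000
-0.09 n0 0.0000 0.0000
-0.08 n0 0.0000 0.0000
-0.07 n43 0.1548 -0.0008
-0.06 n479 0.1555 -0.0005
-0.05 n450 0.1554 -0.0008
-0.04 n307 0.1524 -0.0007
-0.03 n285 0.1506 -0.0005
-0.02 n272 0.1506 -0.0005
-0.01 n270 0.1507 -0.0005
-0.00 n257 0.1506 -0.0005
0.01 n255 0.1506 -0.0005
0.02 n94 0.1503 -0.0011
0.03 n0 0.0000 0.0000
0.04 n0 0.0000 0.0000
0.05 n0 0.0000 0.0000
```

View pics/w5.png

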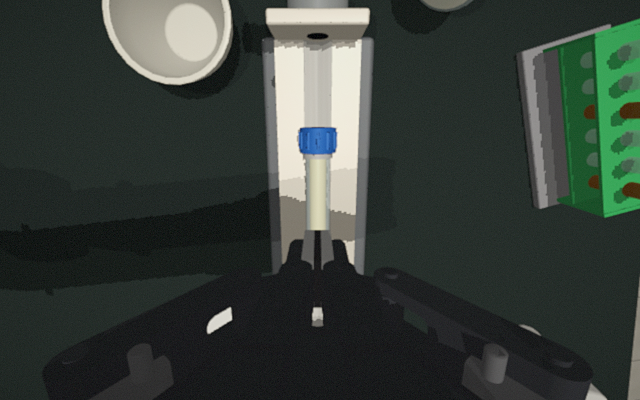

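The blue tube lies level in the groove: cap at (318,140), axis within 1 mm, free end about 61 mm from my placing point, bulkhead clear at v≈30. Now push.

Run:
```python
from go import *
x=np.array([-.1947,-.9809]);o=np.array([.5410,-.1595]);P=lambda s,z:(*(o+s*x),z)
S=lambda:(np.array(arm.get_tcp_pos()[:2])-o)@x
arm.move_straight(P(-.09,.235),v=.15);arm.move_straight(P(-.09,.17),v=.12)
print(arm.move_straight(P(-.09,.137),v=.06,guard=6));arm.dwell(.1);print(arm.get_tcp_pos(),S())
print(arm.move_straight(P(.015,.137),v=.05,guard=12),S(),arm.get_wrist_force());arm.dwell(.2);print(arm.get_wrist_force())
g=arm.move_straight(P(.055,.137),v=.02,guard=6);print(g,S(),arm.get_wrist_force(),arm.get_t());arm.dwell(.3);print(S(),arm.get_wrist_force())
```

```text
False
[ 0.5588 -0.0712  0.1374] -0.09009158535056742
False 0.014915915513165595 [ 0.4536  0.5616 -0.5649]
[ 0.2698 -0.1824  0.1751]
True 0.04079215683919916 [0.6495 1.2299 0.934 ] 31.3417
0.04052919267817938 [ 0.3048 -0.0559  0.3525]
```

Run:
```python
from go import *
x=np.array([-.1947,-.9809]);o=np.array([.5410,-.1595]);P=lambda s,z:(*(o+s*x),z)
S=lambda:(np.array(arm.get_tcp_pos()[:2])-o)@x
g=arm.move_straight(P(.055,.137),v=.02,guard=10);print(g,S(),arm.get_wrist_force());arm.dwell(.3);print(S(),arm.get_wrist_force())
arm.move_straight(P(.015,.137),v=.1);arm.move_straight(P(-.03,.26),v=.2);arm.dwell(.2);snap("w6");print(arm.get_t(),arm.get_wrist_force())
p,W=cloud("w6.npz");q=W[:,270:360].reshape(-1,3);A=(q[:,:2]-o)@x;B=(q[:,:2]-o)@[-x[1],x[0]]
k=(q[:,2]>.143)&(q[:,2]<.16)&(abs(B)<.012)&(A>-.1);print(np.sort(A[k])[[0,10]],B[k].mean(),np.percentile(q[k,2],95))
k=(q[:,2]>.16)&(q[:,2]<.175)&(abs(B)<.012)&(A>.05);print("hood",np.sort(A[k])[[0,10]] if k.sum()>10 else k.sum())
k=(q[:,2]>.16)&(q[:,2]<.172)&(abs(B)<.012)&(A<-.08);print("bulk",np.sort(A[k])[[-10,-1]] if k.sum()>10 else k.sum())
```

```text
True 0.04065155740176433 [-0.9009 -0.7976 -0.4629]
0.04068856180936686 [-0.1011 -0.4766  0.0799]
33.7583 [ 0.7111  0.2602 -0.812 ]
[0.0856 0.0879] -0.001838834548800656 0.15105314590921026
hood 0
bulk [-0.1266 -0.1264]
```

View pics/w6.png

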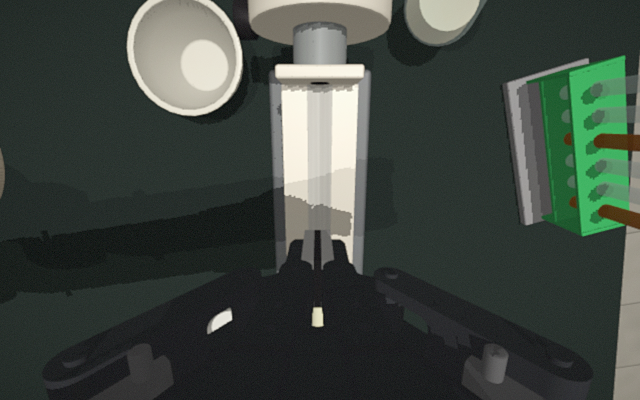

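Run:
```python
from go import *
x=np.array([-.1947,-.9809]);o=np.array([.5410,-.1595])
arm.move_straight((*(o+.06*x),.36),v=.2);arm.dwell(.3);snap("w7");print(arm.get_t(),arm.get_tcp_pos())
p,W=cloud("w7.npz");A=(W[...,:2]-o)@x;B=(W[...,:2]-o)@np.array([-x[1],x[0]])
hsv=cv2.cvtColor(p,cv2.COLOR_RGB2HSV);m=(cv2.inRange(hsv,(105,120,40),(125,255,255))>0)&(abs(B)<.03)
v,u=np.where(m);print("blue",m.sum(),v.min(),v.max(),np.sort(A[m])[[0,5,-5,-1]],np.nanmax(W[m][:,2]),B[m].mean())
q=(abs(B)<.02)&(W[...,2]>.160)&(W[...,2]<.175)
h=q&(A>.08);print("hood",h.sum(),np.sort(A[h])[[0,10]] if h.sum()>10 else "");b=q&(A<-.08);print("bulk",np.sort(A[b])[[-10,-1]] if b.sum()>10 else "")
c=W[:,316:321,2];mm=np.nanmedian(c,1)
print([(i,round(float(mm[i]),3),round(float(np.nanmedian(A[i,316:321])),4)) for i in range(int(v.min())-6,300,4)])
```

```text
34.9333 [ 0.5293 -0.2178  0.3597]
blue 376 168 185 [0.051  0.0513 0.0699 0.0706] 0.1570458667313917 -0.0009525251580065092
hood 46 [0.126  0.1265]
bulk [-0.1262 -0.1256]
[(162, 0.123, 0.0454), (166, 0.124, 0.0506), (170, 0.151, 0.0515), (174, 0.154, 0.056), (178, 0.155, 0.0608), (182, 0.155, 0.0658), (186, 0.155, 0.0708), (190, 0.15, 0.077), (194, 0.149, 0.0824), (198, 0.15, 0.0876), (202, 0.15, 0.0928), (206, 0.15, 0.098), (210, 0.15, 0.1034), (214, 0.15, 0.1088), (218, 0.15, 0.1142), (222, 0.15, 0.1198), (226, 0.15, 0.1251), (230, 0.365, 0.0479), (234, 0.37, 0.048), (238, 0.374, 0.0482), (242, 0.379, 0.0481), (246, 0.384, 0.048), (250, 0.388, 0.0481), (254, 0.391, 0.0484), (258, 0.396, 0.048), (262, 0.397, 0.0492), (266, 0.397, 0.0508), (270, 0.398, 0.0522), (274, 0.397, 0.0542), (278, 0.397, 0.0564), (282, 0.397, 0.0579), (286, 0.398, 0.0597), (290, 0.397, 0.0618), (294, 0.397, 0.0635), (298, 0.397, 0.0656)]
```

The tube shows 75 mm outside the hood (0.051 to 0.126), which matches home.

```bash
python3 -c "
from workcell import arm
print(arm.finish_job(),arm.get_t())"
```

```text
the job is handed in; nothing more can be done
the job is handed in; nothing more can be done
```

I handed in the job at about 35 s of the 67 s allowed, with no verdict returned: the long tube lies level in the long nest, and the blue-capped tube is pushed home in the groove, showing the expected 75 mm outside the hood.

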